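Try the ornament chest's catch and hold the lid open

ROBOT

A 6-joint arm with a two-finger parallel gripper is mounted at the origin on the work surface. World frame = base frame: x ahead of the robot, y to its left, z up, the work surface at z = 0. Lengths are in m, angles in rad, forces in N, time in s.
With the tool pointing down it reaches from about 0.25 to 0.725 m from the base axis. Payload 4 kg.
Tool frame: the origin (TCP) lies on the centre line of the jaws, within the pads' length; the fingertips stand 25 mm ahead of it and the grasp point (between the pads) lies 6 mm ahead of it; z points along the fingers, x is the direction in which the jaws open and shut, and the axes are right-handed (so a half turn about z gives the same grasp; the last joint's range is limited). The gripper opens to 85 mm and grips with 20 to 120 N. Pads are 22 mm wide; open, the fingers measure 114 mm over their backs; the gripper's body (76 mm by 85 mm) begins 54 mm behind the grasp point. The pads swing forward as they close: fully open they stand 13 mm farther back than shut.
Start: joints at [-1.218, 0.241, 0.005, 1.335, 0, 1.571], TCP at [0.173, -0.469, 0.256] pointing down, gripper open.
Joint ranges: [-2.72, 2.72], [-1.05, 1.87], [-1.09, 1.28], [-1.99, 2.15], [-1.42, 1.44], [-3.14, 3.14]. Speed limits (rad/s): [2.79, 2.79, 3.14, 3.14, 3.14, 3.14].

INTERFACE

Orientations are given as a unit quaternion [x, y, z, w].
In Python, from workcell import bot, imaging, order gives the robot as it stands.
- The arm moves only by the tool carry_out, never from a script. Its argument "moves" is a list of rows, each a list of 5 numbers: the shift along the tool's x, y, z scaled (see below), then the turn about the tool's z scaled (see below), then the opening, from -1 (shut) to 1 (fully open). In form: [[tx, ty, tz, roll, hand], ...]. A call has 1 to 20 rows; each row is the pose to reach, as a shift and turn from the pose commanded when the call began, along the tool's axes at that moment; what a row does not reach only later rows make up. The controller multiplies each number of a shift by 0.1 m and each number of a turn by 90 degrees. A row lasts 1/10 s, in which the tool goes at most 50 mm and 8.59 degrees, less where a joint would pass 70% of its speed; a pose out of reach is approached as far as the arm can. A call with a number of a shift or a turn outside -1 to 1 is refused whole. A call with a gripper value outside its range is refused whole. The fingers move at their own pace and stop on an object; the grip force is fixed at half the most. Time passes only in rows, so rows that repeat a pose let the fingers close. It gives the time, the measured TCP pose, the force and the opening at its end, in the units of the state.
- bot.get_obs(): the state, without advancing time (a new reading comes with each control period).
- imaging.camera(name): name is "scene" or "top" or "wrist"; returns the picture (400x640x3 uint8, red, green, blue); there is no depth.
- imaging.camera_model(name): a dict with "fovy" (degrees; the focal length in pixels is half the picture's height over the tangent of half this angle, whatever the lens; pixels are square), "cx", "cy" (the principal point, pixels), "eye" and "rotation" of the camera in the world. Camera axes: x right, y up, looking along -z (the intrinsics and any distortion apply to the point x, -y, -z); pixel columns grow to the right and rows downward; lengths in m; the calibration is good to about 2 mm. A picture is of the moment at which its call begins: read the wrist's pose just before it. camera_model takes no time and is no camera call; for the wrist camera it gives the pose at the moment of the call.
- order.job_done(): hands the job in, once; it reports no verdict.
The state is a dict: "clock": time; "joint_pos": joint angles; "joint_vel": joint speeds; "tau": joint torques, N m; "eef_pos": TCP position; "tool_rot": TCP orientation; "ft_force": force on the tool from outside, world axes, zero at the start; "ft_torque": the same for the moment, N m; "grip_width": finger opening in m.
Only numpy, scipy, OpenCV 4.12 (cv2) and the standard library are available. Lean on these libraries where they do the work, as an engineer would, in place of code of your own. Each camera call takes 0.05 s, during which the arm holds its last target.

TASK

Someone left a mug on the lid of the ornament chest: stand it upright, wholly on the wood slice, and let go of it. Then give the lid's knob a gentle tug before turning it, to learn whether the catch under the lid has hold; if it is caught, turn the knob a quarter turn and try again. Raise the lid by the knob to about half open (45 degrees) and finish while still holding it there, with everything else on the table left undisturbed.

Things in the scene. Friction and masses are not known exactly. Their poses are not given: they have to be found in the camera images.
- chest: plywood ornament chest, 210 mm deep (its x) by 260 mm wide (its y), fixed to the table, walls 88 mm high plus a 12 mm lid, so the shut lid's top is 100 mm above the table. Origin: centre of its underside, on the table. Its +x points to the hinged side (away from the robot); the knob is on the near (-x) part of the lid.
- lid (a joint): lid angle in rad: 0 shut, grows as the near edge rises; 0.785 is half open. The lid (0.3 to 0.5 kg, overhanging the walls by 3 mm) does not stay up by itself below 1.5 rad: it falls shut.
- lid_hinge (a point): middle of the lid's hinge line, on the underside of the lid at the far side of the chest (chest x +105 mm, z 88 mm). Turns with the lid: its y axis is the hinge line, its z is the lid's upward normal.
- knob_grip (a point): point on the knob's axis at mid-height of its head: 26 mm above the lid's top, 168 mm from the hinge line, on the lid's middle line. Moves with the lid but does not turn with the knob; z along the knob's axis. Plain round wooden knob: head 34 mm in diameter, 15 to 36 mm above the lid, on an 18 mm neck; no mark shows how the catch stands.
- knob (a joint): how far the knob has been turned since the start, rad, positive counter-clockwise from above, stops at -3.3 and 3.3; light friction (0.04 N m), stays where left. A steel tongue is clamped on its spindle under the lid at an angle that differs each time and cannot be seen. From caught, a quarter turn (80 to 100 degrees) either way always frees it; turning it when free may catch it.
- strike: steel catch plate inside the chest's front wall, 20 mm wide, just below the lid in front of the knob, hidden while the lid is shut. The tongue may reach under it. If caught, the lid rises about 2 mm at the knob and then stops hard; a tug of 10 to 20 N tells, over 40 N is wrenching. If free, the lid rises with about 3 to 6 N. Origin: its centre.
- mug: small empty white mug, 62 mm outside diameter, 75 mm high, straight sides 4 mm thick, about 0.2 kg, standing on the lid's far half. Origin: centre of its foot; z up; a loop handle sticks out 37 mm along its +y.
- slice: round slice of tree trunk with dark bark rim lying flat, used as a coaster: 110 mm in diameter, top 10 mm above the table, fixed. Left or right of the chest. Origin: centre of its underside.
- candle: red pillar candle, 60 mm in diameter, 95 mm high, standing on the other side of the chest; leave alone. Origin: centre of its foot.
- baubles: shallow dark carton of glass baubles, 130 by 170 mm, 45 mm high; leave alone. Origin: centre of its underside.
- glue_gun: glue gun without cable lying on its side, about 190 by 120 mm, 35 mm high; leave alone. Origin: under its barrel.
Things that resemble listed ones, but are neither listed nor needed, are in the scene too. Of the things like the mug, leave any that is green; of the rest the smaller one is meant. Of the things that look like the slice, the smaller one is meant.

How it is judged:
By the outcome, as a careful person would: the job done as asked, in the order asked, and still so for the second after the job is handed in, while the arm keeps its last pose, push and grip.
It also fails if it takes over 72 s, if anything falls off the work surface, if the arm or the gripper's body presses on something with over 40 N, if the wrist force passes 120 N, or if a joint passes its speed limit or range.

## Working session

There is one attempt and no reset: what is moved stays moved. The work goes in short steps, Python scripts to look and compute and a tool call to move; the robot and the scene stay as the last step left them, time stands still between calls to the robot, and variables do not carry over. Pictures are saved under pics/ and viewed, and the job is handed in when it is done.

Besides the shell and the picture viewer there is one more tool, called as a command line: name --pt "numbers of a row" for each row, then --argument value for the rest. carry_out: Moves the arm, as the interface text tells. Its arguments: {"type":"object","properties":{"moves":{"type":"array","items":{"type":"array","items":{"type":"number","minimum":-1,"maximum":1}}}},"required":["moves"]}

```bash
ls; mkdir -p pics
python3 - <<'E'
from workcell import bot, imaging, order
import cv2
o=bot.get_obs(); print({k:(v if not hasattr(v,'tolist') else v.round(3).tolist()) for k,v in o.items()} if isinstance(o,dict) else o)
for n in ("scene","top","wrist"):
    m=imaging.camera_model(n); print(n,m)
    cv2.imwrite(f"pics/{n}0.png",imaging.camera(n)[:,:,::-1])
E
```

```text
pics
{'clock': 0.0, 'joint_pos': [-1.218, 0.241, 0.004, 1.335, -0.0, 1.571], 'joint_vel': [-0.002, 0.001, 0.002, 0.001, -0.001, 0.0], 'tau': [-0.001, -37.232, 25.241, 0.017, -0.0, -0.0], 'eef_pos': [0.173, -0.469, 0.255], 'tool_rot': [0.82, -0.572, -0.001, -0.001], 'ft_force': [0.001, 0.04, 0.059], 'ft_torque': [0.029, -0.004, 0.022], 'grip_width': 0.08535837418667863}
scene {'fovy': 53.147671241810656, 'cx': 320.89630410556464, 'cy': 195.61327437535934, 'eye': array([1.30138055, 0.0937671 , 0.80803748]), 'rotation': array([0.27083612, 0.29986354, 0.6906799 , 0.59974239])}
top {'fovy': 43.086831262847525, 'cx': 316.60313069241806, 'cy': 202.8922480168837, 'eye': array([0.27370681, 0.01158206, 1.40012128]), 'rotation': array([ 0.05948867, -0.0705269 , -0.70301958,  0.70515993])}
wrist {'fovy': 62.457767464046576, 'cx': 317.1086534590357, 'cy': 200.61467595453658, 'eye': array([ 0.24896805, -0.44109111,  0.37216047]), 'rotation': array([-0.13324806,  0.09440775, -0.56407401,  0.809415  ])}
```

View pics/scene0.png

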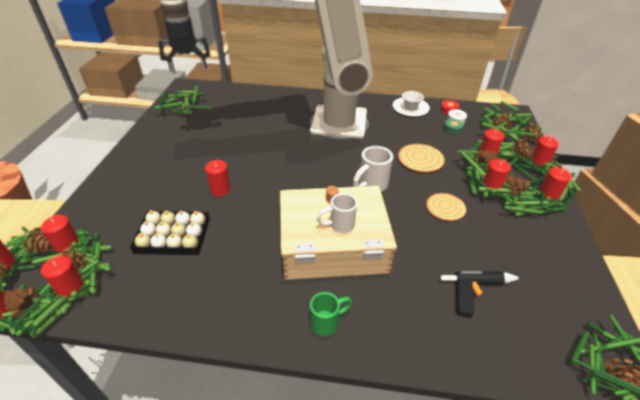

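View pics/top0.png

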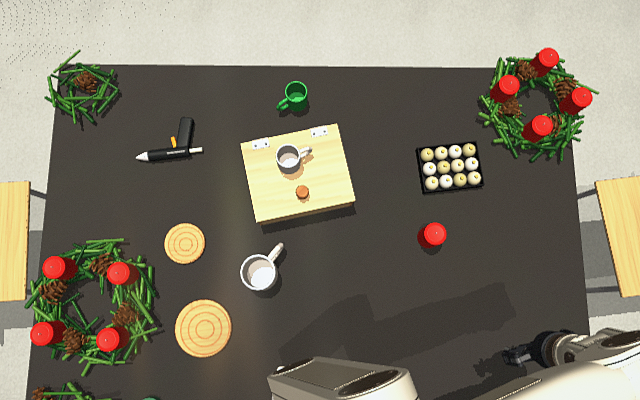

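View pics/wrist0.png

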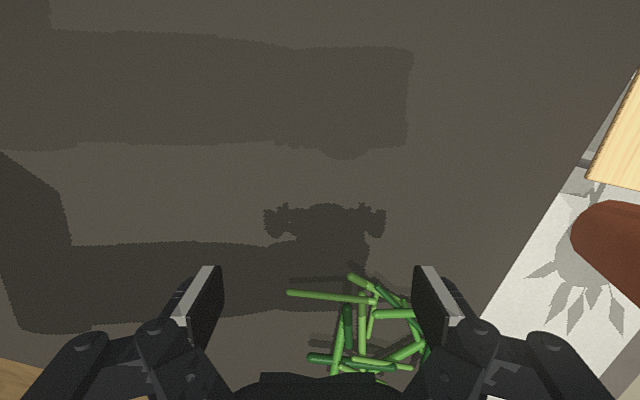

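The scene shows these candidates in the top view:
- **Mug:** a white mug on the lid (290,158), a bigger white mug on the table (259,272) and a green mug (294,96). I choose the one on the lid.
- **Slice:** a small one (184,244) and a large one (203,328). I choose the small one.
- **Others:** the knob is at (302,192), the candle at (433,234), the baubles at (449,167) and the glue gun at (170,150).

Next I'll check the choice in a close crop.

```bash
cat > h.py <<'E'
import numpy as np, cv2
from scipy.spatial.transform import Rotation as R
from workcell import bot, imaging, order
def ray(m,u,v):
    f=200/np.tan(np.radians(m['fovy']/2))
    d=np.array([(u-m['cx'])/f,-(v-m['cy'])/f,-1.0]); return R.from_quat(m['rotation']).apply(d)
def px2w(m,u,v,z):
    d=ray(m,u,v); e=np.array(m['eye']); return e+d*(z-e[2])/d[2]
def w2px(m,p):
    f=200/np.tan(np.radians(m['fovy']/2))
    c=R.from_quat(m['rotation']).inv().apply(np.array(p)-m['eye']); return np.array([m['cx']+f*c[0]/-c[2], m['cy']-f*c[1]/-c[2]])
E
python3 - <<'E'
import cv2
a=cv2.imread('pics/top0.png')[80:300,140:370]
cv2.imwrite('pics/crop1.png',cv2.resize(a,None,fx=2.7,fy=2.7,interpolation=cv2.INTER_CUBIC))
b=cv2.imread('pics/scene0.png')[140:300,260:480]
cv2.imwrite('pics/crop2.png',cv2.resize(b,None,fx=3,fy=3,interpolation=cv2.INTER_CUBIC))
E
```

```text
(no output)
```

View pics/crop1.png

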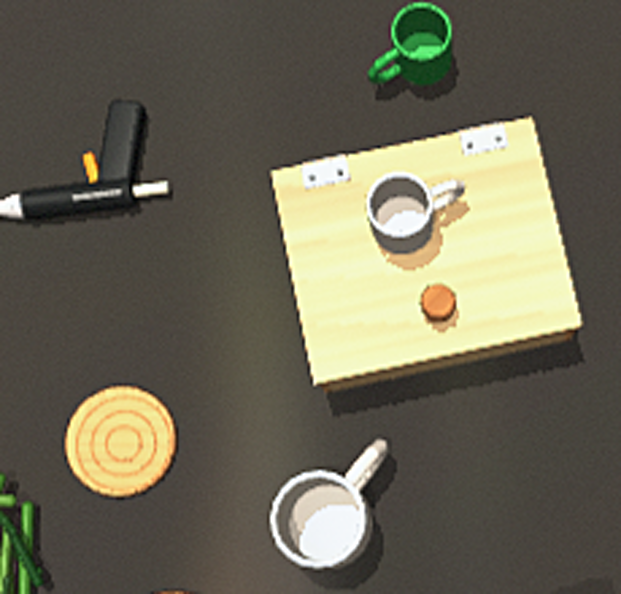

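View pics/crop2.png

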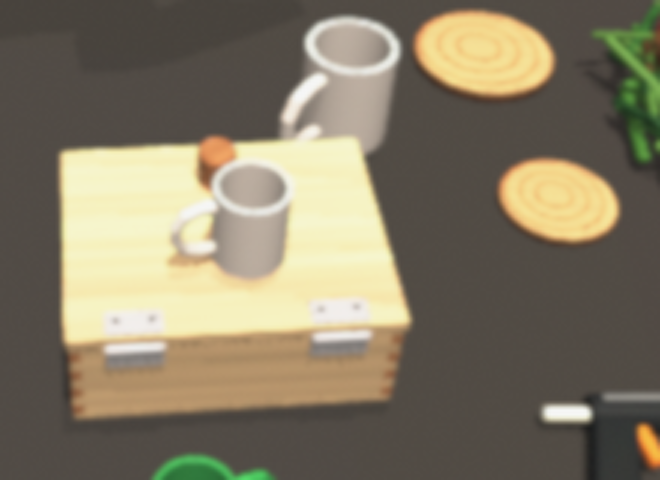

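The crops confirm it: the small white mug has its rim at crop (400,207) with the handle to the right. The small slice is at (120,441) and the knob at (438,302).

Run:
```python
from h import *
m=imaging.camera_model('top')
c=lambda x,y,z: px2w(m,140+x/2.7,80+y/2.7,z)
P={k:c(*v) for k,v in dict(fl=(272,170,.1),fr=(533,118,.1),nr=(581,326,.1),nl=(314,384,.1),mug=(400,207,.175),mhand=(460,188,.14),knob=(438,302,.136),slice=(120,441,.01),big=(320,517,.1),bigh=(380,445,.06),sl_l=(65,441,.01),sl_r=(176,441,.01),mugl=(367,207,.175),mugr=(434,207,.175)).items()}
for k,v in P.items(): print(k,v.round(4))
n=lambda a,b:np.linalg.norm(P[a]-P[b]).round(4)
print(n('fl','fr'),n('nl','nr'),n('fl','nl'),n('fr','nr'),n('sl_l','sl_r'),n('mugl','mugr'))
d=P['fl']-P['nl']+P['fr']-P['nr'];print('yaw',np.degrees(np.arctan2(d[1],d[0])))
d=P['fl']-P['fr']+P['nl']-P['nr'];print('yaw y',np.degrees(np.arctan2(-d[0],d[1])))
s=imaging.camera_model('scene')
t=lambda x,y,z: px2w(s,260+x/3,140+y/3,z)
for k,v in dict(mugrim=(252,187,.175),knob=(218,148,.136),slice=(559,201,.01),fl=(410,323,.1),fr=(65,342,.1),nr=(61,150,.1),nl=(358,139,.1)).items(): print('scene',k,t(*v).round(4))
```

```text
fl [0.6773 0.1937 0.1   ]
fr [ 0.7329 -0.0643  0.1   ]
nr [ 0.5221 -0.1095  0.1   ]
nl [0.4643 0.1474 0.1   ]
mug [0.6192 0.0639 0.175 ]
mhand [0.6482 0.0083 0.14  ]
knob [0.5376 0.0286 0.136 ]
slice [0.4183 0.3519 0.01  ]
big [0.3379 0.1388 0.1   ]
bigh [0.41   0.0855 0.06  ]
sl_l [0.4182 0.4074 0.01  ]
sl_r [0.4185 0.2953 0.01  ]
mugl [0.619  0.0944 0.175 ]
mugr [0.6194 0.0324 0.175 ]
0.2639 0.2633 0.218 0.2156 0.1122 0.062
yaw 12.197498530863331
yaw y 12.415363968289036
scene mugrim [0.6265 0.0657 0.175 ]
scene knob [0.5412 0.031  0.136 ]
scene slice [0.426  0.3533 0.01  ]
scene fl [0.6806 0.1967 0.1   ]
scene fr [ 0.7375 -0.0617  0.1   ]
scene nr [ 0.5241 -0.11    0.1   ]
scene nl [0.4693 0.1513 0.1   ]
```

```bash
cat >> h.py <<'E'
def state():
    o=bot.get_obs(); Rt=R.from_quat(o['tool_rot']); x=Rt.apply([1,0,0]); z=Rt.apply([0,0,1])
    print('t',round(o['clock'],2),'p',o['eef_pos'].round(4),'yaw',np.degrees(np.arctan2(x[1],x[0])).round(2),'z',z.round(3),'q',np.round(o['joint_pos'],2),'F',np.round(o['ft_force'],1),'w',round(o['grip_width'],4)); return o
def to(p,yaw=None):
    o=state(); Rt=R.from_quat(o['tool_rot']); d=Rt.inv().apply(np.array(p)-o['eef_pos'])/0.1
    x=Rt.apply([1,0,0]); cy=np.degrees(np.arctan2(x[1],x[0]))
    print('units',d.round(3),'roll',None if yaw is None else round(-(((yaw-cy+180)%360)-180)/90,3))
E
echo
```

carry_out --pt "-0.3 -0.5 -0.2 -0.1 1" --pt "-0.58 -1 -0.4 -0.2 1" --pt "-0.58 -1 -0.4 -0.3 1" --pt "-0.58 -1 -0.4 -0.4 1" --pt "-0.58 -1 -0.4 -0.5 1" --pt "-0.58 -1 -0.4 -0.6 1" --pt "-0.58 -1 -0.4 -0.7 1" --pt "-0.58 -1 -0.4 -0.8 1" --pt "-0.58 -1 -0.4 -0.9 1" --pt "-0.58 -1 -0.4 -1 1" --pt "-0.58 -1 -0.4 -1 1"

```text
clock: 1.25
eef_pos: [0.2464, -0.38, 0.296]
tool_rot: [0.984, 0.178, -0.0, -0.0]
ft_force: [0.0, -0.2, -0.3]
grip_width: 0.0851
```

```bash
python3 -c "
from h import *
to([.60,.05,.30],28)"
```

```text
t 1.25 p [ 0.2464 -0.38    0.296 ] yaw 20.45 z [-0.     0.001 -1.   ] q [-1.    0.13 -0.03  1.41 -0.    0.22] F [ 0.  -0.2 -0.3] w 0.0851
units [ 4.816 -2.794 -0.039] roll -0.084
```

carry_out --pt "0.4 -0.23 0 0 1" --pt "0.8 -0.46 0 0 1" --pt "1 -0.58 0 0 1"

```text
clock: 1.55
eef_pos: [0.3214, -0.2892, 0.296]
tool_rot: [0.984, 0.176, 0.0, -0.001]
ft_force: [0.3, -0.7, 0.8]
grip_width: 0.0853
```

carry_out --pt "0.4 -0.23 0 0 1" --pt "0.8 -0.46 0 0 1" --pt "1 -0.58 0 0 1"

```text
clock: 1.85
eef_pos: [0.3956, -0.1998, 0.296]
tool_rot: [0.984, 0.177, 0.0, -0.0]
ft_force: [0.2, -1.3, 1.1]
grip_width: 0.0854
```

carry_out --pt "0.4 -0.23 0 0 1" --pt "0.8 -0.46 0 0 1" --pt "1 -0.58 0 0 1"

```text
clock: 2.15
eef_pos: [0.4695, -0.1107, 0.2959]
tool_rot: [0.984, 0.177, 0.0, -0.0]
ft_force: [0.1, -0.7, -0.2]
grip_width: 0.0855
```

carry_out --pt "0.4 -0.23 0 0 1" --pt "0.8 -0.46 0 0 1" --pt "1 -0.58 0 0 1" --pt "1 -0.58 0 0 1" --pt "1 -0.58 0 0 1"

```text
clock: 2.65
eef_pos: [0.5415, -0.024, 0.2956]
tool_rot: [0.984, 0.176, -0.001, 0.0]
ft_force: [-0.1, 0.2, -0.8]
grip_width: 0.0853
```

```bash
python3 -c "
from h import *
to([.623,.065,.25],28)
m=imaging.camera_model('wrist');print(m)
cv2.imwrite('pics/w1.png',imaging.camera('wrist')[:,:,::-1])
for p in [(.623,.065,.175),(.623,.065,.1),(.54,.029,.136)]: print(w2px(m,p))
"
```

```text
t 2.65 p [ 0.5415 -0.024   0.2956] yaw 20.28 z [-0.002 -0.    -1.   ] q [-0.04  0.31  0.21  1.46 -0.    1.17] F [-0.1  0.2 -0.8] w 0.0853
units [ 1.074 -0.552  0.454] roll -0.086
{'fovy': 62.457767464046576, 'cx': 317.1086534590357, 'cy': 200.61467595453658, 'eye': array([0.51129298, 0.05306641, 0.4122585 ]), 'rotation': array([-0.16048245, -0.02783767,  0.174009  ,  0.97118037])}
[471.6633732  129.79979004]
[435.74425002 120.19906837]
[340.22931274 130.31304355]
```

View pics/w1.png

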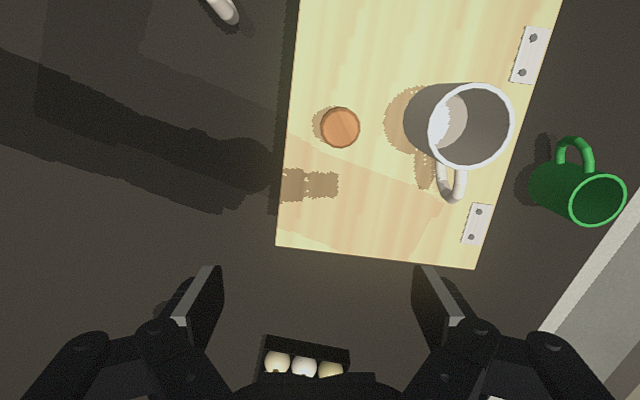

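The wrist view shows the small mug's rim centred at (471,126), its handle end at (453,200) and the knob top at (340,128). That agrees with the estimates.

```bash
python3 -c "
from h import *
m=imaging.camera_model('wrist')
a=px2w(m,471,126,.175);print('mug',a)
for z in (.125,.14,.15):
  h=px2w(m,453,200,z);print(h,np.degrees(np.arctan2(h[1]-a[1],h[0]-a[0])))
print('knob',px2w(m,340,127.5,.136))
to([*a[:2],.25],25)
"
```

```text
mug [0.62130259 0.06646351 0.175     ]
[0.66144768 0.00453201 0.125     ] -57.047980398754
[0.65360228 0.0070328  0.14      ] -61.47659035734653
[0.64837201 0.00869999 0.15      ] -64.89104195634981
knob [0.53885643 0.0304037  0.136     ]
t 2.7 p [ 0.5412 -0.0246  0.2959] yaw 20.21 z [-0.001 -0.    -1.   ] q [-0.05  0.31  0.21  1.46 -0.    1.17] F [ 0.6 -0.9  0.2] w 0.0854
units [ 1.067 -0.578  0.457] roll -0.053
```

carry_out --pt "0.4 -0.23 0 -0.05 1" --pt "0.8 -0.46 0 -0.1 1" --pt "1 -0.58 0 -0.1 1" --pt "1 -0.58 0.2 -0.1 1" --pt "1 -0.58 0.2 -0.1 1"

```text
clock: 3.2
eef_pos: [0.6141, 0.0638, 0.2736]
tool_rot: [0.968, 0.252, -0.003, -0.0]
ft_force: [-0.8, -0.4, -0.5]
grip_width: 0.0855
```

```bash
python3 -c "
from h import *
to([.6215,.0660,.151],29)
m=imaging.camera_model('wrist')
cv2.imwrite('pics/w2.png',imaging.camera('wrist')[:,:,::-1])
for p in [(.6215,.066,.175),(.539,.030,.136)]: print(w2px(m,p))
"
```

```text
t 3.2 p [0.6141 0.0638 0.2736] yaw 29.17 z [-0.006 -0.001 -1.   ] q [ 0.1   0.48  0.4   1.49 -0.    1.17] F [-0.8 -0.4 -0.5] w 0.0855
units [0.082 0.019 1.225] roll 0.002
[331.10708128 216.57886638]
[218.28195106 188.46656564]
```

View pics/w2.png

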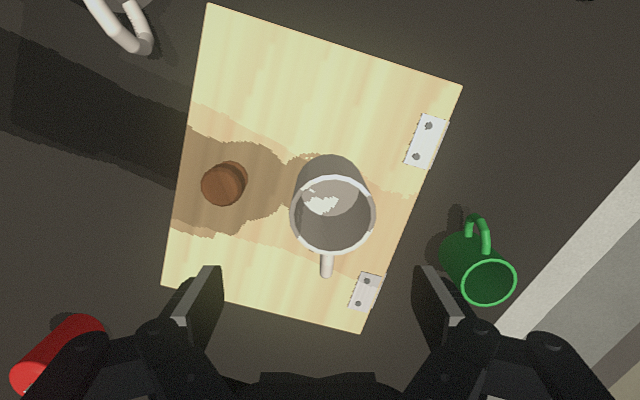

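carry_out --pt "0.09 0.02 0.0 0 1" --pt "0.09 0.02 0.3 0 1" --pt "0.09 0.02 0.55 0 1" --pt "0.09 0.02 0.75 0 1" --pt "0.09 0.02 0.9 0 1" --pt "0.09 0.02 1 0 1" --pt "0.09 0.02 1 0 1"

```text
clock: 3.95
eef_pos: [0.6235, 0.0661, 0.1758]
tool_rot: [0.968, 0.251, -0.001, -0.0]
ft_force: [-0.3, 0.6, -0.2]
grip_width: 0.085
```

```bash
python3 -c "
from h import *
to([.6225,.0660,.151],29)
m=imaging.camera_model('wrist')
cv2.imwrite('pics/w3.png',imaging.camera('wrist')[:,:,::-1])
"
```

```text
t 3.95 p [0.6235 0.0661 0.1758] yaw 29.12 z [-0.002 -0.    -1.   ] q [ 0.11  0.54  0.23  1.27 -0.    1.17] F [-0.3  0.6 -0.2] w 0.085
units [-0.009 -0.004  0.248] roll 0.001
```

View pics/w3.png

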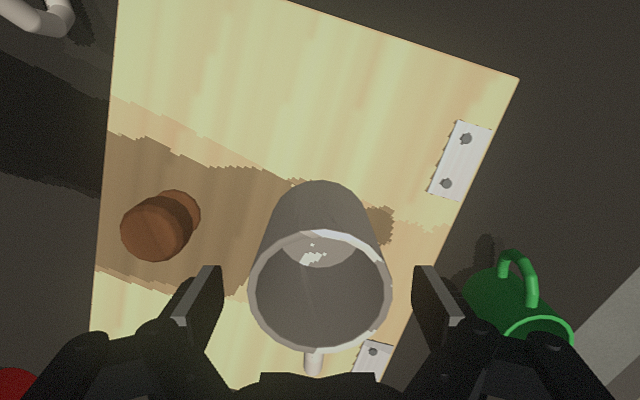

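The mug sits centred between the pads, with its rim at (320,290) and its handle clear at (313,360). Next: go down and close.

carry_out --pt "0 0 0.15 0 1" --pt "0 0 0.25 0 1" --pt "0 0 0.25 0 1" --pt "0 0 0.25 0 0.2" --pt "0 0 0.25 0 -0.5" --pt "0 0 0.25 0 -1" --pt "0 0 0.25 0 -1" --pt "0 0 0.25 0 -1" --pt "0 0 0.25 0 -1" --pt "0 0 0.25 0 -1"

```text
clock: 5.0
eef_pos: [0.625, 0.0674, 0.1526]
tool_rot: [0.968, 0.252, 0.001, 0.0]
ft_force: [-1.0, -0.1, 5.0]
grip_width: 0.0603
```

carry_out --pt "0 0 -0.1 0 -1" --pt "0 0 -0.25 0 -1" --pt "0 0 -0.5 0 -1" --pt "0 0 -0.8 0 -1" --pt "0 0 -0.8 0 -1" --pt "0 0 -0.8 0 -1"

```text
clock: 5.6
eef_pos: [0.6245, 0.0674, 0.2313]
tool_rot: [0.968, 0.252, 0.0, 0.0]
ft_force: [-0.7, -0.4, -2.9]
grip_width: 0.0601
```

```bash
python3 -c "
from h import *
m=imaging.camera_model('wrist')
cv2.imwrite('pics/w4.png',imaging.camera('wrist')[:,:,::-1])
h=np.radians(-61); s=np.array([.4215,.3525])-.013*np.array([np.cos(h),np.sin(h)]); print(s)
to([*s,.23],29)
"
```

```text
[0.41519747 0.36387006]
t 5.65 p [0.6238 0.0673 0.23  ] yaw 29.22 z [-0.002 -0.    -1.   ] q [0.11 0.51 0.33 1.4  0.   1.17] F [-0.6  0.5 -2.8] w 0.06
units [-0.372 -3.607  0.004] roll 0.002
```

View pics/w4.png

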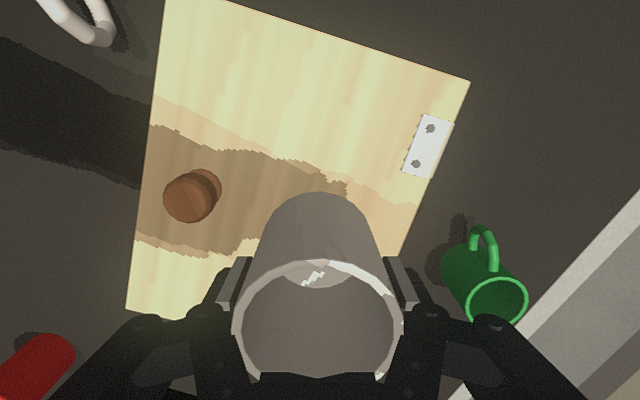

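The mug hangs upright in the jaws, clear of the lid. Now I carry it to the slice.

carry_out --pt "-0.03 -0.3 0 0 -1" --pt "-0.07 -0.7 0 0 -1" --pt "-0.1 -1 0 0 -1"

```text
clock: 5.95
eef_pos: [0.5645, 0.1505, 0.2286]
tool_rot: [0.968, 0.252, -0.003, -0.0]
ft_force: [0.2, 1.1, -2.1]
grip_width: 0.0603
```

carry_out --pt "-0.05 -0.4 0 0 -1" --pt "-0.08 -0.8 0 0 -1" --pt "-0.1 -1 0 0 -1"

```text
clock: 6.25
eef_pos: [0.5062, 0.2339, 0.229]
tool_rot: [0.967, 0.253, -0.002, -0.0]
ft_force: [0.3, 0.0, -1.1]
grip_width: 0.0599
```

carry_out --pt "-0.05 -0.4 0 0 -1" --pt "-0.08 -0.7 0 0 -1" --pt "-0.1 -0.9 0 0 -1" --pt "-0.1 -1 0 0 -1" --pt "-0.1 -1 0 0 -1"

```text
clock: 6.75
eef_pos: [0.4507, 0.315, 0.2298]
tool_rot: [0.967, 0.253, -0.001, 0.001]
ft_force: [-0.0, -0.6, -2.8]
grip_width: 0.0605
```

```bash
python3 -c "
from h import *
to([.4152,.3639,.23],29)
m=imaging.camera_model('wrist')
cv2.imwrite('pics/w5.png',imaging.camera('wrist')[:,:,::-1])
print(w2px(m,(.4215,.3525,.01)))
t=imaging.camera('top'); cv2.imwrite('pics/t5.png',cv2.resize(t[150:350,60:310,::-1],None,fx=3,fy=3,interpolation=cv2.INTER_CUBIC))
"
```

```text
t 6.75 p [0.4507 0.315  0.2298] yaw 29.33 z [-0.002 -0.002 -1.   ] q [ 0.61  0.35  0.09  1.31 -0.    1.67] F [-0.  -0.6 -2.8] w 0.0605
units [-0.07  -0.601 -0.002] roll 0.004
[312.41391726 126.50332177]
```

View pics/w5.png

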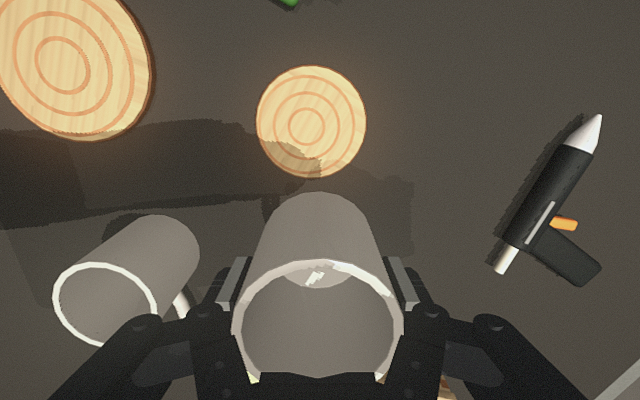

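View pics/t5.png

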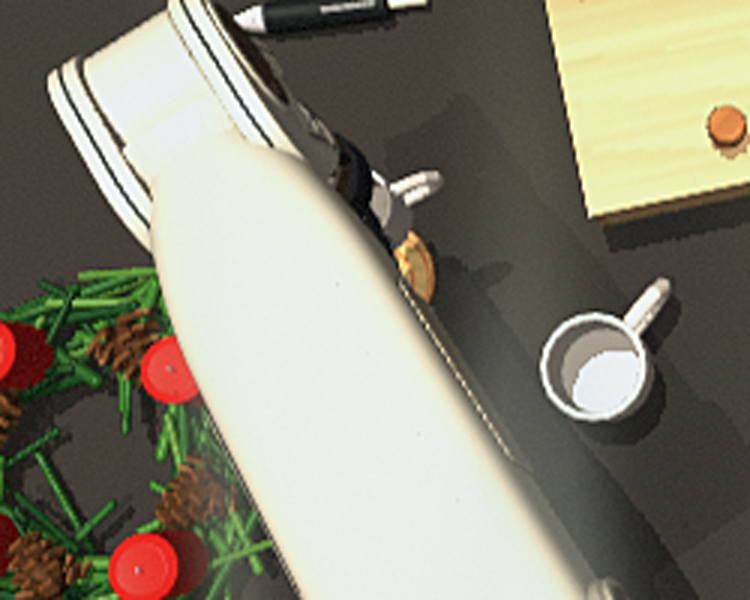

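The wrist view shows the small slice centred at (311,122), with the big slice, the glue gun and the big mug clear of the path.

```bash
python3 -c "
from h import *
m=imaging.camera_model('wrist')
a=px2w(m,311,122,.01);print(a)
c=(a[:2]*2+[.4183,.3519]+[.426,.3533])/4; h=np.radians(-61); s=c-.012*np.array([np.cos(h),np.sin(h)]); print(c,s)
to([*s,.13],29)
"
```

```text
[0.41972811 0.3545373  0.01      ]
[0.42093905 0.35356865] [0.41512134 0.36406409]
t 6.85 p [0.4519 0.3138 0.2304] yaw 29.19 z [-0.001 -0.001 -1.   ] q [ 0.61  0.35  0.09  1.31 -0.    1.67] F [-0.1 -0.6 -2.5] w 0.06
units [-0.074 -0.619  1.004] roll 0.002
```

carry_out --pt "-0.03 -0.3 0 0 -1" --pt "-0.08 -0.62 0 0 -1" --pt "-0.08 -0.62 0.2 0 -1" --pt "-0.08 -0.62 0.5 0 -1" --pt "-0.08 -0.62 0.8 0 -1" --pt "-0.08 -0.62 1 0 -1" --pt "-0.08 -0.62 1 0 -1"

```text
clock: 7.55
eef_pos: [0.4134, 0.3618, 0.1277]
tool_rot: [0.968, 0.251, -0.003, 0.002]
ft_force: [-0.2, -1.0, -2.5]
grip_width: 0.0599
```

```bash
python3 -c "
from h import *
to([.4151,.3641,.0645],29)
m=imaging.camera_model('wrist')
cv2.imwrite('pics/w6.png',imaging.camera('wrist')[:,:,::-1])
t=imaging.camera('scene'); cv2.imwrite('pics/s6.png',cv2.resize(t[100:260,340:540,::-1],None,fx=3.5,fy=3.5,interpolation=cv2.INTER_CUBIC))
"
```

```text
t 7.55 p [0.4134 0.3618 0.1277] yaw 29.09 z [-0.006 -0.005 -1.   ] q [ 0.72  0.43 -0.07  1.08 -0.    1.78] F [-0.2 -1.  -2.5] w 0.0599
units [ 0.031 -0.013  0.632] roll 0.001
```

View pics/w6.png

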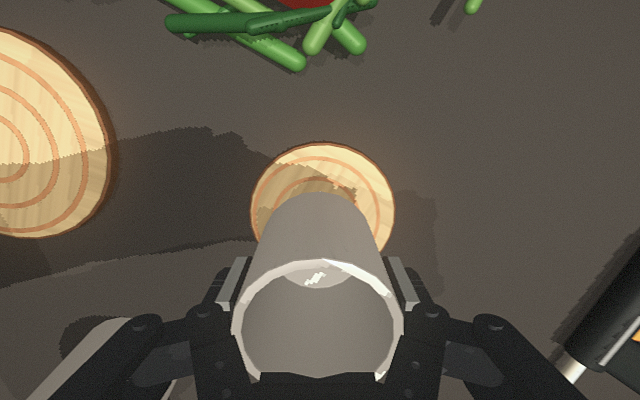

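View pics/s6.png

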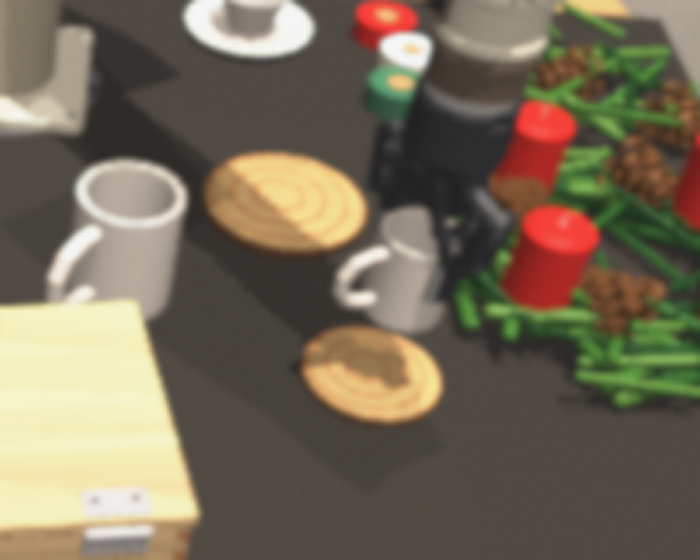

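carry_out --pt "0.02 0 0.2 0 -1" --pt "0.02 0 0.4 0 -1" --pt "0.02 0 0.5 0 -1" --pt "0.02 0 0.57 0 -1" --pt "0.02 0 0.6 0 -1" --pt "0.02 0 0.62 0 -1" --pt "0.02 0 0.62 0 -1"

```text
clock: 8.35
eef_pos: [0.4166, 0.366, 0.0698]
tool_rot: [0.968, 0.252, 0.0, -0.0]
ft_force: [-0.7, 0.9, -2.1]
grip_width: 0.0603
```

```bash
python3 -c "
from h import *
to([.4151,.3641,.0645],29)
m=imaging.camera_model('wrist')
cv2.imwrite('pics/w7.png',imaging.camera('wrist')[:,:,::-1])
"
```

```text
t 8.35 p [0.4166 0.366  0.0698] yaw 29.22 z [ 0.001  0.001 -1.   ] q [ 0.72  0.49 -0.14  0.94 -0.    1.78] F [-0.7  0.9 -2.1] w 0.0603
units [-0.023  0.009  0.053] roll 0.002
```

View pics/w7.png

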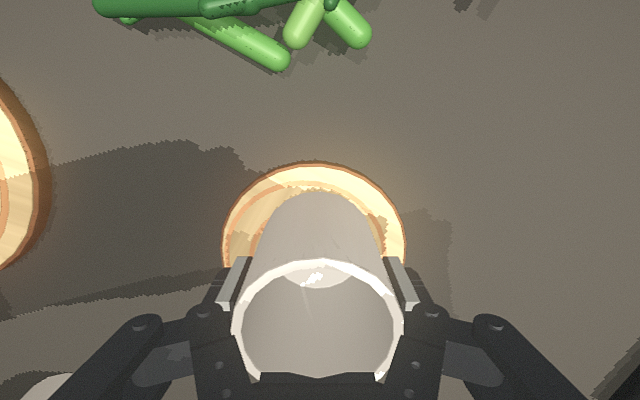

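The mug's foot is inside the slice outline (slice edge 222–406 px, top edge row 163; foot edge row 190). Now I lower it until it touches.

carry_out --pt "-0.01 0 0.03 0 -1" --pt "-0.01 0 0.05 0 -1" --pt "-0.01 0 0.06 0 -1" --pt "-0.01 0 0.06 0 -1"

```text
clock: 8.8
eef_pos: [0.4152, 0.3651, 0.0631]
tool_rot: [0.968, 0.252, -0.0, 0.0]
ft_force: [0.1, -0.3, -2.2]
grip_width: 0.0602
```

carry_out --pt "0 0 0.01 0 -1" --pt "0 0 0.015 0 -1" --pt "0 0 0.015 0 -1"

```text
clock: 9.1
eef_pos: [0.4154, 0.3653, 0.0626]
tool_rot: [0.968, 0.252, 0.0, -0.0]
ft_force: [-2.5, -1.2, 4.6]
grip_width: 0.0606
```

carry_out --pt "0 0 0.01 0 0.5" --pt "0 0 0.01 0 0.7" --pt "0 0 0.01 0 1" --pt "0 0 0.01 0 1" --pt "0 0 0.01 0 1" --pt "0 0 0.01 0 1"

```text
clock: 9.7
eef_pos: [0.4154, 0.3653, 0.0607]
tool_rot: [0.968, 0.252, -0.0, -0.0]
ft_force: [0.9, 0.1, -0.9]
grip_width: 0.0849
```

carry_out --pt "0 0 -0.1 0 1" --pt "0 0 -0.3 0 1" --pt "0 0 -0.6 0 1" --pt "0 0 -1 0 1" --pt "0 0 -1 0 1"

```text
clock: 10.2
eef_pos: [0.4184, 0.3678, 0.1676]
tool_rot: [0.968, 0.252, 0.005, -0.003]
ft_force: [1.0, 0.2, -0.1]
grip_width: 0.0854
```

carry_out --pt "0 0 -0.3 0 1" --pt "0 0 -0.6 0 1" --pt "0 0 -1 0 1" --pt "0 0 -1 0 1"

```text
clock: 10.6
eef_pos: [0.4175, 0.367, 0.2673]
tool_rot: [0.968, 0.252, 0.005, -0.003]
ft_force: [1.1, 0.2, 0.0]
grip_width: 0.0854
```

```bash
python3 -c "
from h import *
m=imaging.camera_model('wrist')
to([.54,.03,.26],12)
cv2.imwrite('pics/w8.png',imaging.camera('wrist')[:,:,::-1])
t=imaging.camera('scene'); cv2.imwrite('pics/s8.png',cv2.resize(t[100:260,340:540,::-1],None,fx=3.5,fy=3.5,interpolation=cv2.INTER_CUBIC))
"
```

```text
t 10.6 p [0.4175 0.367  0.2673] yaw 29.21 z [ 0.009  0.008 -1.   ] q [ 0.72  0.34  0.17  1.39 -0.    1.78] F [1.1 0.2 0. ] w 0.0854
units [-0.577  3.54   0.058] roll 0.191
```

View pics/w8.png

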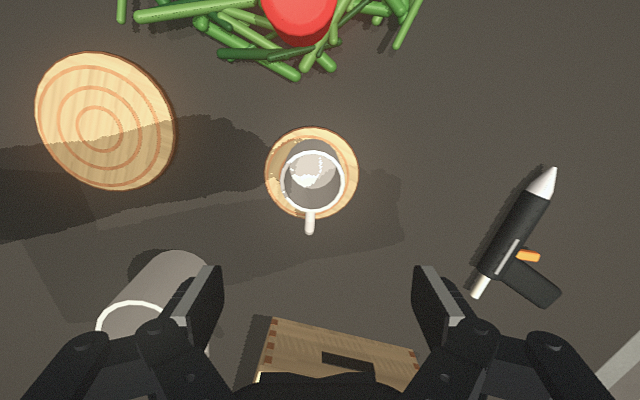

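View pics/s8.png

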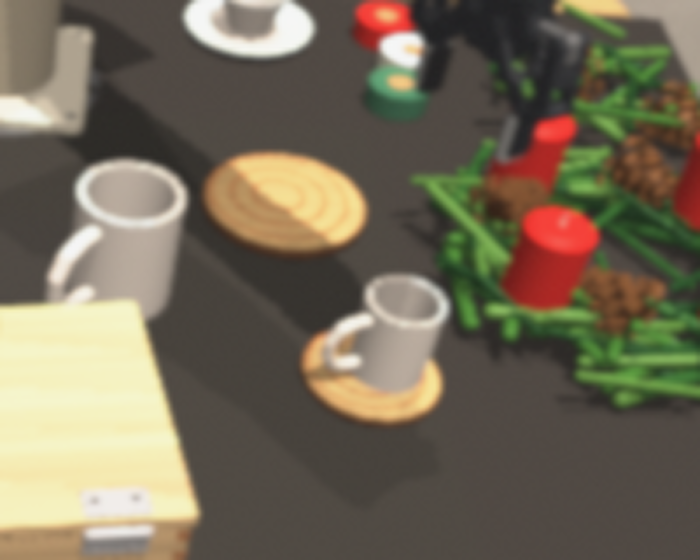

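The mug stands upright with its whole foot on the small slice, and it is released. In the wrist view the rim is at (312,182) and the slice at (312,172). Next is the knob. I'll start with the jaws along chest x so that a possible +90° turn ends with the jaws along the hinge line, which is the right grip for raising the lid.

carry_out --pt "-0.05 0.3 0 0 1" --pt "-0.12 0.7 0 0 1" --pt "-0.17 1 0 0 1"

```text
clock: 11.0
eef_pos: [0.4487, 0.2677, 0.259]
tool_rot: [0.968, 0.252, -0.002, 0.001]
ft_force: [0.3, 0.0, 0.1]
grip_width: 0.0856
```

carry_out --pt "-0.07 0.4 0 0 1" --pt "-0.13 0.8 0 0 1" --pt "-0.17 1 0 0 1"

```text
clock: 11.3
eef_pos: [0.4831, 0.1711, 0.2591]
tool_rot: [0.968, 0.251, -0.002, 0.001]
ft_force: [-0.1, 0.5, -0.2]
grip_width: 0.0856
```

carry_out --pt "-0.07 0.4 0 0.06 1" --pt "-0.13 0.8 0 0.13 1" --pt "-0.17 1 0 0.19 1" --pt "-0.17 1 0 0.19 1" --pt "-0.17 1 0 0.19 1"

```text
clock: 11.8
eef_pos: [0.5166, 0.0782, 0.2594]
tool_rot: [0.994, 0.106, -0.001, -0.0]
ft_force: [-0.4, -0.4, -0.5]
grip_width: 0.0852
```

```bash
python3 -c "
from h import *
to([.5392,.0297,.24],12.3)
m=imaging.camera_model('wrist')
cv2.imwrite('pics/w9.png',imaging.camera('wrist')[:,:,::-1])
print(w2px(m,(.5392,.0297,.136)))
"
```

```text
t 11.8 p [0.5166 0.0782 0.2594] yaw 12.12 z [-0.003  0.    -1.   ] q [0.15 0.29 0.07 1.36 0.   1.51] F [-0.4 -0.4 -0.5] w 0.0852
units [0.12  0.522 0.194] roll -0.002
[334.1921682  262.07589041]
```

View pics/w9.png

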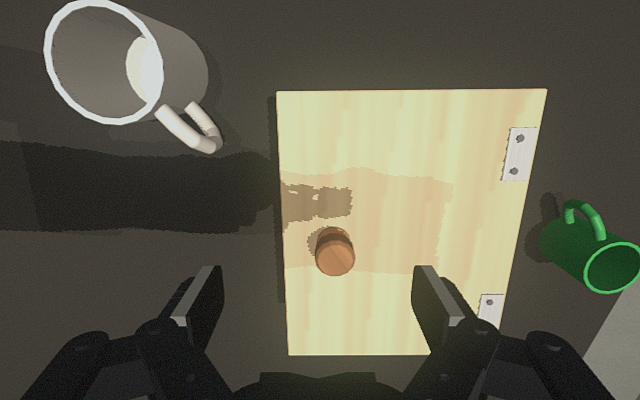

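```bash
python3 -c "
from h import *
m=imaging.camera_model('wrist');print(px2w(m,336,258,.136))
to([.5396,.0305,.170],12.3)
"
```

```text
[0.5399645  0.03417803 0.136     ]
t 11.85 p [0.5166 0.0788 0.2597] yaw 12.18 z [-0.002  0.    -1.   ] q [0.15 0.29 0.07 1.36 0.   1.51] F [-0.  -0.1  0.4] w 0.0852
units [0.125 0.522 0.897] roll -0.001
```

carry_out --pt "0.12 0.3 0.1 0 1" --pt "0.12 0.51 0.3 0 1" --pt "0.12 0.51 0.6 0 1" --pt "0.12 0.51 0.8 0 1" --pt "0.12 0.51 0.9 0 1" --pt "0.12 0.51 0.9 0 1" --pt "0.12 0.51 0.9 0 1"

```text
clock: 12.55
eef_pos: [0.5401, 0.032, 0.1715]
tool_rot: [0.994, 0.106, 0.0, -0.0]
ft_force: [-0.4, 0.3, -0.4]
grip_width: 0.0854
```

```bash
python3 -c "
from h import *
to([.5396,.0308,.133],12.3)
m=imaging.camera_model('wrist')
cv2.imwrite('pics/w10.png',imaging.camera('wrist')[:,:,::-1])
print(w2px(m,(.5396,.0308,.136)))
s=imaging.camera('scene');cv2.imwrite('pics/s10.png',cv2.resize(s[120:260,250:430,::-1],None,fx=4,fy=4,interpolation=cv2.INTER_CUBIC))
"
```

```text
t 12.55 p [0.5401 0.032  0.1715] yaw 12.21 z [ 0.001  0.    -1.   ] q [ 0.06  0.37 -0.04  1.16  0.    1.42] F [-0.4  0.3 -0.4] w 0.0854
units [-0.008  0.011  0.385] roll -0.001
[318.97317245 258.86842402]
```

View pics/w10.png

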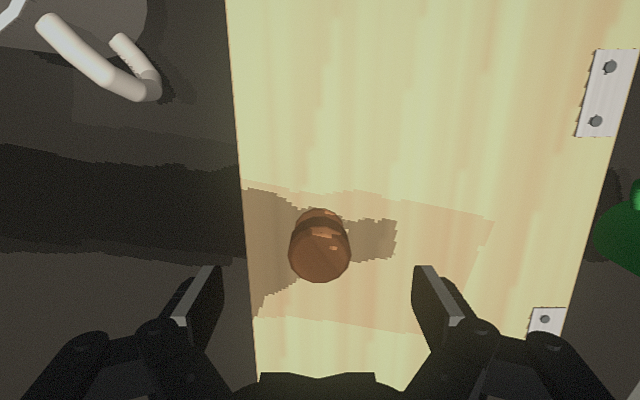

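View pics/s10.png

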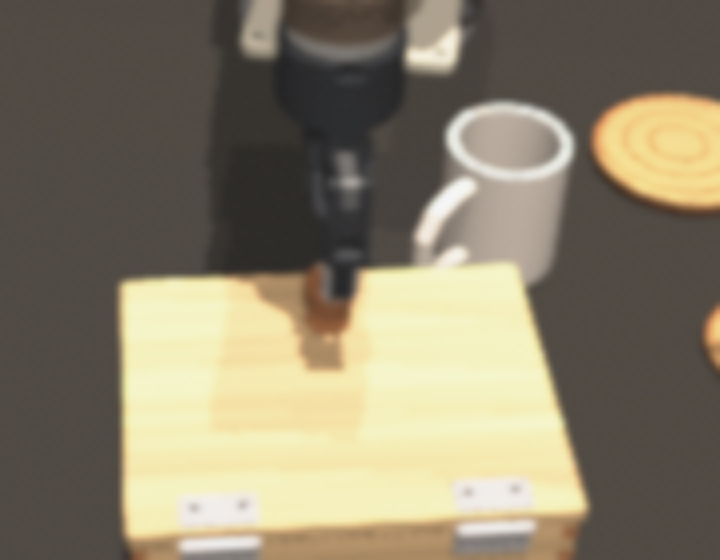

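The knob is between the open jaws: its top is at (320,253), with the pads at columns 205 and 430. Now I go down and grip it.

carry_out --pt "0 0 0.15 0 1" --pt "0 0 0.28 0 1" --pt "0 0 0.36 0 1" --pt "0 0 0.38 0 1" --pt "0 0 0.38 0 0.3" --pt "0 0 0.38 0 -0.3" --pt "0 0 0.38 0 -1" --pt "0 0 0.38 0 -1" --pt "0 0 0.38 0 -1" --pt "0 0 0.38 0 -1" --pt "0 0 0.38 0 -1" --pt "0 0 0.38 0 -1"

```text
clock: 13.85
eef_pos: [0.541, 0.0313, 0.1339]
tool_rot: [0.994, 0.106, 0.002, -0.0]
ft_force: [1.9, 1.1, 5.7]
grip_width: 0.0325
```

```bash
python3 -c "
from h import *
to([.5396,.0308,.133],12.3)
cv2.imwrite('pics/w11.png',imaging.camera('wrist')[:,:,::-1])
"
```

```text
t 13.85 p [0.541  0.0313 0.1339] yaw 12.12 z [ 0.003  0.    -1.   ] q [ 0.06  0.4  -0.1   1.07  0.    1.42] F [1.9 1.1 5.7] w 0.0325
units [-0.015  0.002  0.009] roll -0.002
```

View pics/w11.png

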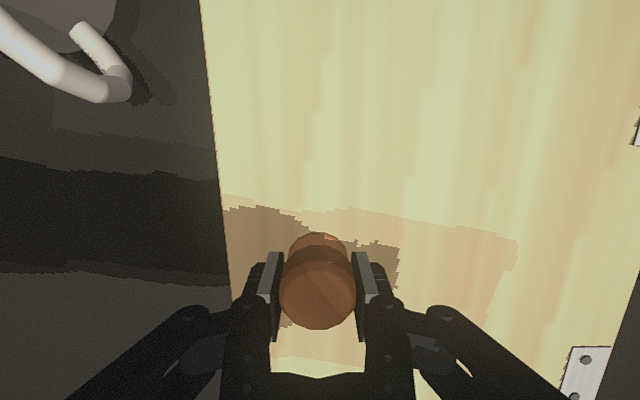

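The knob is gripped between the pads (320,282), opening 32.5 mm. Now the gentle tug, in small steps.

carry_out --pt "0 0 -0.01 0 -1" --pt "0 0 -0.02 0 -1" --pt "0 0 -0.02 0 -1"

```text
clock: 14.2
eef_pos: [0.541, 0.0313, 0.1342]
tool_rot: [0.994, 0.106, 0.001, -0.0]
ft_force: [6.6, 0.9, -4.5]
grip_width: 0.0322
```

carry_out --pt "0 0 -0.01 0 -1" --pt "0 0 -0.01 0 -1"

```text
clock: 14.4
eef_pos: [0.5411, 0.0313, 0.135]
tool_rot: [0.994, 0.106, 0.001, -0.0]
ft_force: [7.3, 2.0, -4.8]
grip_width: 0.0323
```

carry_out --pt "0 0 -0.01 0 -1" --pt "0 0 -0.01 0 -1"

```text
clock: 14.6
eef_pos: [0.5412, 0.0314, 0.1358]
tool_rot: [0.994, 0.106, 0.001, -0.0]
ft_force: [8.0, 1.2, -6.4]
grip_width: 0.0324
```

carry_out --pt "0 0 -0.01 0 -1" --pt "0 0 -0.01 0 -1"

```text
clock: 14.8
eef_pos: [0.5412, 0.0314, 0.1361]
tool_rot: [0.994, 0.106, 0.001, -0.0]
ft_force: [8.5, 2.0, -9.8]
grip_width: 0.0327
```

carry_out --pt "0 0 -0.01 0 -1" --pt "0 0 -0.01 0 -1"

```text
clock: 15.0
eef_pos: [0.5412, 0.0314, 0.1363]
tool_rot: [0.994, 0.106, 0.0, -0.0]
ft_force: [11.0, 2.2, -14.5]
grip_width: 0.0322
```

The tug tells: the lid rose about 2.2 mm, then stopped while the force climbed from 6.4 to 9.8 to 14.5 N. The catch has hold. I relax the pull and turn the knob a quarter turn counter-clockwise (tool roll −1).

carry_out --pt "0 0 0.02 0 -1" --pt "0 0 0.045 0 -1" --pt "0 0 0.045 0 -1"

```text
clock: 15.3
eef_pos: [0.541, 0.0313, 0.134]
tool_rot: [0.994, 0.106, 0.001, -0.0]
ft_force: [6.0, 0.9, -3.2]
grip_width: 0.0321
```

carry_out --pt "0 0 0 -0.06 -1" --pt "0 0 0 -0.12 -1" --pt "0 0 0 -0.18 -1" --pt "0 0 0 -0.24 -1" --pt "0 0 0 -0.3 -1" --pt "0 0 0 -0.36 -1" --pt "0 0 0 -0.42 -1" --pt "0 0 0 -0.48 -1" --pt "0 0 0 -0.54 -1" --pt "0 0 0 -0.6 -1" --pt "0 0 0 -0.66 -1" --pt "0 0 0 -0.72 -1" --pt "0 0 0 -0.78 -1" --pt "0 0 0 -0.84 -1" --pt "0 0 0 -0.9 -1" --pt "0 0 0 -0.96 -1" --pt "0 0 0 -1 -1" --pt "0 0 0 -1 -1" --pt "0 0 0 -1 -1"

```text
clock: 17.2
eef_pos: [0.5408, 0.031, 0.134]
tool_rot: [0.629, 0.778, 0.0, 0.001]
ft_force: [5.9, 1.1, -1.8]
grip_width: 0.0324
```

```bash
python3 -c "
from h import *
to([.5396,.0308,.133],102.3)
print(bot.get_obs()['ft_torque'])
cv2.imwrite('pics/w12.png',imaging.camera('wrist')[:,:,::-1])
"
```

```text
t 17.2 p [0.5408 0.031  0.134 ] yaw 102.12 z [ 0.002 -0.    -1.   ] q [ 0.06  0.4  -0.1   1.07 -0.   -0.15] F [ 5.9  1.1 -1.8] w 0.0324
units [ 0.001 -0.012  0.01 ] roll -0.002
[ 0.021589   -1.11677069  0.02779284]
```

View pics/w12.png

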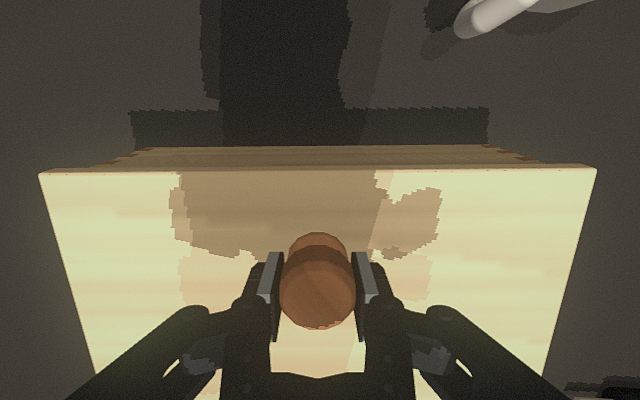

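The quarter turn is done (yaw 12.1° → 102.1°), with the knob still square between the pads at (318,283). Try again.

carry_out --pt "0 0 -0.01 0 -1" --pt "0 0 -0.02 0 -1" --pt "0 0 -0.02 0 -1"

```text
clock: 17.55
eef_pos: [0.541, 0.031, 0.1357]
tool_rot: [0.629, 0.778, 0.001, 0.001]
ft_force: [7.4, 0.2, -5.1]
grip_width: 0.0325
```

carry_out --pt "0 0 -0.01 0 -1" --pt "0 0 -0.02 0 -1" --pt "0 0 -0.02 0 -1"

```text
clock: 17.85
eef_pos: [0.5414, 0.0311, 0.1376]
tool_rot: [0.629, 0.778, 0.001, 0.001]
ft_force: [8.5, 1.1, -6.2]
grip_width: 0.0323
```

carry_out --pt "0 0 -0.01 0 -1" --pt "0 0 -0.02 0 -1" --pt "0 0 -0.02 0 -1"

```text
clock: 18.15
eef_pos: [0.5418, 0.0312, 0.1395]
tool_rot: [0.629, 0.778, 0.001, 0.001]
ft_force: [10.8, 0.5, -6.4]
grip_width: 0.0323
```

The lid is free: it now rises 5.5 mm at a steady 6 N. I'll work out the arc in tool units.

```bash
python3 -c "
from h import *
P=lambda t:np.array([-1.68*np.cos(t)+.40*np.sin(t),1.68*np.sin(t)+.40*np.cos(t)])
for a,ts in ((.033,np.arange(.07,.42,.035)),(.40,np.arange(.435,.8,.035))):
  for t in ts: d=P(t)-P(a); print(round(t,3),d.round(3))
  print()
print((P(.785)-P(.033)).round(3), (P(.785)-P(.4)).round(3),(P(.4)-P(.033)).round(3))
"
```

```text
0.07 [0.018 0.061]
0.105 [0.037 0.119]
0.14 [0.058 0.175]
0.175 [0.081 0.231]
0.21 [0.106 0.286]
0.245 [0.133 0.34 ]
0.28 [0.162 0.393]
0.315 [0.192 0.446]
0.35 [0.225 0.497]
0.385 [0.259 0.546]

0.435 [0.037 0.048]
0.47 [0.075 0.095]
0.505 [0.115 0.14 ]
0.54 [0.156 0.184]
0.575 [0.199 0.227]
0.61 [0.244 0.268]
0.645 [0.29  0.307]
0.68 [0.337 0.345]
0.715 [0.385 0.381]
0.75 [0.435 0.415]
0.785 [0.486 0.448]

[0.76  1.015] [0.486 0.448] [0.274 0.567]
```

carry_out --pt "0 0.02 -0.03 0 -1" --pt "0 0.04 -0.06 0 -1" --pt "0 0.06 -0.12 0 -1" --pt "0 0.08 -0.175 0 -1" --pt "0 0.1 -0.23 0 -1" --pt "0 0.125 -0.285 0 -1" --pt "0 0.15 -0.34 0 -1" --pt "0 0.18 -0.395 0 -1" --pt "0 0.21 -0.445 0 -1" --pt "0 0.24 -0.495 0 -1" --pt "0 0.275 -0.545 0 -1" --pt "0 0.29 -0.565 0 -1" --pt "0 0.29 -0.565 0 -1"

```text
clock: 19.45
eef_pos: [0.568, 0.0371, 0.1973]
tool_rot: [0.629, 0.778, -0.0, 0.0]
ft_force: [0.4, -2.5, -4.4]
grip_width: 0.0324
```

```bash
cat >> h.py <<'E'
def theta():
    o=bot.get_obs(); u=np.array([np.cos(np.radians(12.3)),np.sin(np.radians(12.3))])
    p=o['eef_pos']; fwd=(p[:2]-[.5408,.031])@u; g=p[2]-.006-.088
    a=np.arctan2(g,.168-fwd)-np.arctan2(.040,.168); print('theta',round(a,3),'r',round(np.hypot(g,.168-fwd),4),'r0',round(np.hypot(.04,.168),4))
E
python3 -c "
from h import *
state();theta()
cv2.imwrite('pics/w13.png',imaging.camera('wrist')[:,:,::-1])
s=imaging.camera('scene');cv2.imwrite('pics/s13.png',s[:,:,::-1])
"
```

```text
t 19.45 p [0.568  0.0371 0.1973] yaw 102.1 z [-0. -0. -1.] q [ 0.07  0.41  0.09  1.25 -0.   -0.15] F [ 0.4 -2.5 -4.4] w 0.0324
theta 0.402 r 0.1741 r0 0.1727
```

View pics/w13.png

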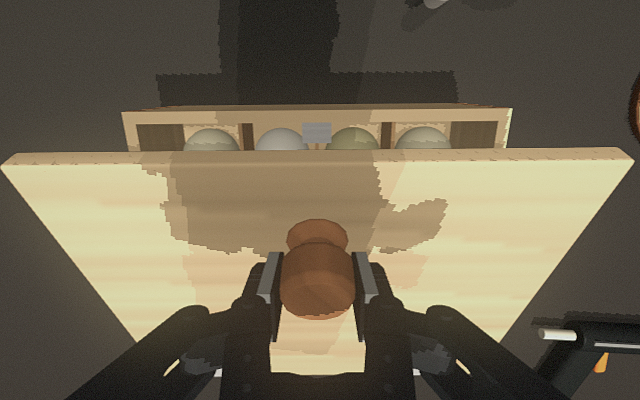

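View pics/s13.png

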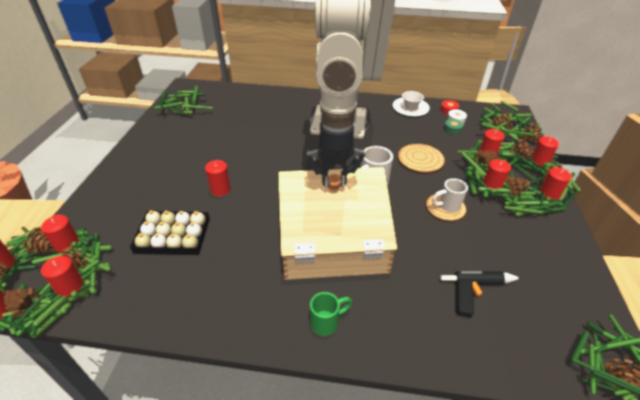

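The lid is rising with the knob held (318,280), the strike plate shows at (316,132), and the mug stands on the slice at (452,197). Theta is about 0.40, so I continue to 0.785.

carry_out --pt "0 0.03 -0.04 0 -1" --pt "0 0.07 -0.09 0 -1" --pt "0 0.11 -0.135 0 -1" --pt "0 0.155 -0.18 0 -1" --pt "0 0.2 -0.225 0 -1" --pt "0 0.24 -0.265 0 -1" --pt "0 0.29 -0.305 0 -1" --pt "0 0.335 -0.345 0 -1" --pt "0 0.385 -0.38 0 -1" --pt "0 0.435 -0.415 0 -1" --pt "0 0.48 -0.445 0 -1" --pt "0 0.48 -0.445 0 -1" --pt "0 0.48 -0.445 0 -1"

```text
clock: 20.85
eef_pos: [0.6152, 0.0477, 0.2419]
tool_rot: [0.629, 0.778, 0.0, 0.0]
ft_force: [-3.9, -1.4, 0.6]
grip_width: 0.0321
```

```bash
python3 -c "
from h import *
state();theta()
cv2.imwrite('pics/w14.png',imaging.camera('wrist')[:,:,::-1])
s=imaging.camera('scene');cv2.imwrite('pics/s14.png',s[:,:,::-1])
t=imaging.camera('top');cv2.imwrite('pics/t14.png',t[:,:,::-1])
"
```

```text
t 20.85 p [0.6152 0.0477 0.2419] yaw 102.12 z [ 0.001  0.001 -1.   ] q [ 0.08  0.48  0.32  1.41  0.   -0.13] F [-3.9 -1.4  0.6] w 0.0321
theta 0.782 r 0.174 r0 0.1727
```

View pics/w14.png

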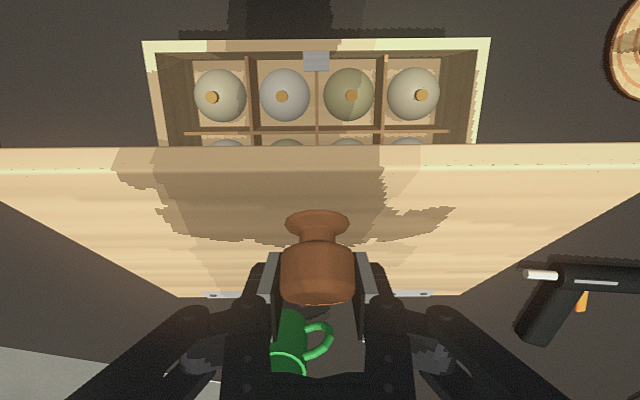

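View pics/s14.png

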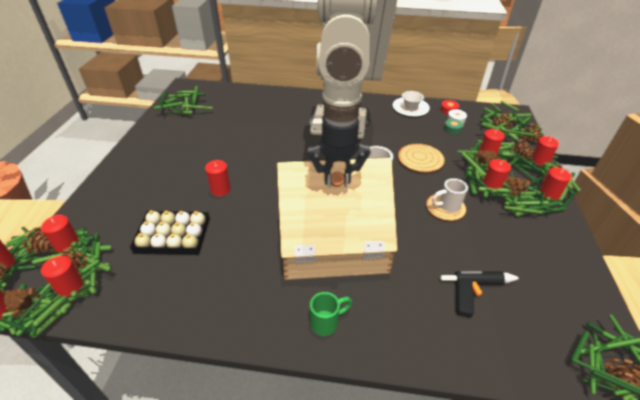

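View pics/t14.png

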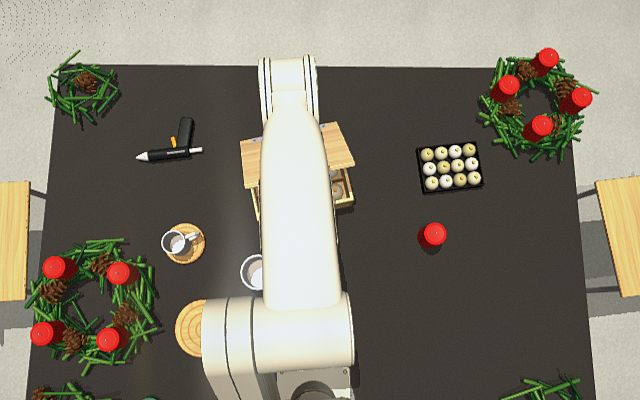

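The lid is about half open with the knob at (318,275) still held. Mug and slice (185,243), candle (433,234), baubles and glue gun are where they were. One check of the lid angle from the image, independent of the arm's readings, then I hand in.

carry_out --pt "0 0 0 0 -1" --pt "0 0 0 0 -1" --pt "0 0 0 0 -1" --pt "0 0 0 0 -1" --pt "0 0 0 0 -1"

```text
clock: 21.5
eef_pos: [0.6149, 0.0476, 0.2416]
tool_rot: [0.629, 0.778, 0.0, -0.0]
ft_force: [-4.9, -1.5, 1.0]
grip_width: 0.0318
```

```bash
python3 -c "
from h import *
state();theta()
m=imaging.camera_model('scene'); a=np.radians(12.3); u=np.array([np.cos(a),np.sin(a)]); v=np.array([-u[1],u[0]])
H=np.array([.5402,.0308])+.168*u
for t in (.6,.7,.785,.87):
  b,z=-.213*np.cos(t)+.012*np.sin(t), .088+.213*np.sin(t)+.012*np.cos(t)
  print(t,[w2px(m,[*(H+b*u+s*.133*v),z]).round(1).tolist() for s in(1,-1)])
s=cv2.imread('pics/s14.png')[140:260,250:430];cv2.imwrite('pics/c14.png',cv2.resize(s,None,fx=4,fy=4))
"
```

```text
t 21.5 p [0.6149 0.0476 0.2416] yaw 102.12 z [ 0.     0.001 -1.   ] q [ 0.08  0.48  0.32  1.41  0.   -0.13] F [-4.9 -1.5  1. ] w 0.0318
theta 0.779 r 0.174 r0 0.1727
0.6 [[388.2, 161.1], [278.3, 165.3]]
0.7 [[390.3, 159.2], [277.9, 163.5]]
0.785 [[392.1, 158.2], [277.6, 162.5]]
0.87 [[394.1, 157.9], [277.3, 162.3]]
```

View pics/c14.png

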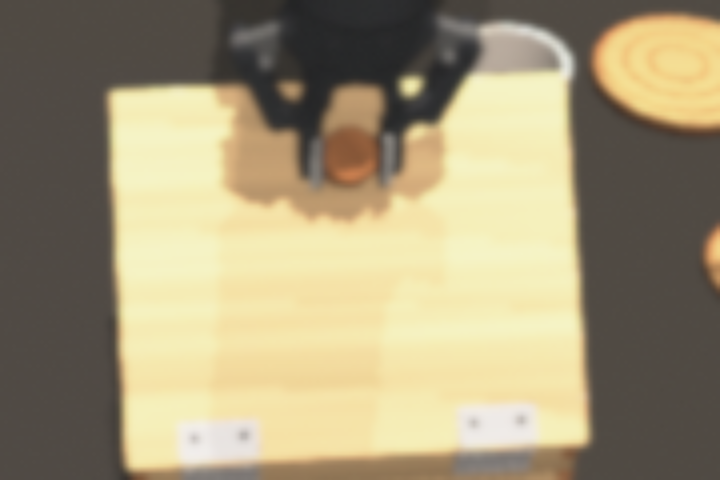

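The lid's near corners are at (392,158) and (277,163), where a lid at 0.785 rad should show them.

```bash
python3 -c "
from h import *
print(order.job_done())"
```

```text
the job is handed in; nothing more can be done
None
```

The job is handed in, with the lid held about half open by the knob at 21.5 s on the robot's clock; no verdict came back.

- **Mug:** I took the small white mug off the lid, stood it upright on the smaller wood slice and let go. The last views show its whole foot on the slice; I set it about 12 mm off centre so the handle hardly overhangs.
- **Catch:** The first tug rose about 2.2 mm and then stopped, with the force climbing to about 14.5 N, so it was caught. I relaxed the pull, turned the knob 90° counter-clockwise and tried again. The lid then rose past that point at a steady 6 N.
- **Lid:** The arm's position gives 0.78 rad. The lid's near corners in the scene image also match 0.785 rad.
- **Forces:** The readings I took stayed under about 20 N throughout.
- **Everything else:** The candle, baubles, glue gun and both other mugs look unmoved in the last pictures.
- **Disagreement:** The wrist camera put the knob and slice 1–4 mm from the other two cameras. I took values in between, and both the knob grip and the mug placing came out well centred.

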